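# Put the rinsed sampling tools away

### The arm

A 6-joint arm with a two-finger parallel gripper is mounted at the origin on a cart in front of the work surface, level with it; the furniture and walls round the work are solid. World frame = base frame: x ahead of the robot, y to its left, z up, the work surface at z = 0. Lengths are in m, angles in rad, forces in N, time in s.
With the tool pointing down it reaches from about 0.325 to 0.9 m from the base axis. Payload 6.1 kg.
Tool frame: the origin (TCP) lies midway between the tips of the shut fingers; the grasp point (between the pads) lies 19 mm behind it; z points along the fingers, y is the line along which they close (so a half turn about z gives the same grasp; the last joint's range is limited). The gripper opens to 85 mm and grips with 20 to 120 N. Pads are 22 mm wide; open, the fingers measure 114 mm over their backs; the gripper's body (76 mm by 85 mm) begins 54 mm behind the grasp point. The pads swing forward as they close: fully open they stand 13 mm farther back than shut.
Start: joints at [-1.359, 0.22, 1.526, -0, 1.395, -0.126], TCP at [0.207, -0.59, 0.231] pointing down, gripper open.
Joint ranges: [-2.98, 2.98], [-0.91, 2.08], [0.09, 2.57], [-1.24, 4.39], [0.2, 2.65], [-2.68, 2.68]. Speed limits (rad/s): [2.57, 2.57, 3.01, 3.14, 3.14, 3.14].

### API

Orientations are given as [roll, pitch, yaw] about the fixed x, y, z axes, in that order (R = Rz(yaw) Ry(pitch) Rx(roll)).
In Python, from plant import movep, move_l, set_joints, gripper_to, hold, inverse_kinematics, observe, get_image, get_calibration, Unreachable, job_done gives the robot as it stands. Calls block until the motion is done:
- movep(position, orientation): joint-space move of the TCP to a pose.
- move_l(position, feed=0.15, rotation=None, max_force=None): straight line of the TCP; rotation=None keeps the orientation; feed is the mean speed in m/s. With max_force (N) it stops when the force on the tool has changed by that much, and returns True; else False.
- set_joints(angles): joint-space move.
- gripper_to(opening, f_grip=None): finger opening in m; f_grip is the grip in N (None keeps the last); returns when the fingers have stopped.
- hold(seconds).
- inverse_kinematics(position, orientation): joint angles nearest the present ones, or None.
- observe(): the state.
- get_image(name): name is "side" or "top" or "wrist"; returns (picture, depth): 480x640x3 uint8, red, green, blue; 480x640 float32, m along the optical axis (not along the pixel's ray), 0 where there is no reading.
- get_calibration(name): a dict with "intrinsics" (3x3 intrinsics, pixels), "world_from_camera" (4x4, takes a point from camera to world coordinates). Camera axes: x right, y down, z forward; pixel columns grow to the right and rows downward; lengths in m; the calibration is good to about 2 mm. A picture is of the moment at which its call begins: read the wrist's pose just before it. get_calibration takes no time and is no camera call; for the wrist camera it gives the pose at the moment of the call.
A pose or a line that the arm cannot do raises Unreachable and nothing moves.
- job_done(): hands the job in; it is judged then, once.
The state is a dict: "time_s": time; "q": joint angles; "joint_velocities": joint speeds; "joint_torque": joint torques, N m; "eef_pos": TCP position; "tcp_rot": TCP orientation; "ft_force": force on the tool from outside, world axes, zero at the start; "torque": the same for the moment, N m; "opening": finger opening in m; "grasp_force": force on a finger pad.
Only numpy, scipy, OpenCV 4.12 (cv2) and the standard library are available. Lean on these libraries where they do the work, as an engineer would, in place of code of your own. Each camera call takes 0.05 s, during which the arm holds its last target. There are 200 camera calls.

### The job

Put the two rinsed sampling tools away: lift the window-frame template out of the draining rack and hang it by its round eye on the peg of the stand, and slide the flat scraper, blade down, fully home into the slot of the slotted block. Let neither tool fall over on the way, and leave the other things on the worktop where they are.

Things in the scene. Friction and masses are not known exactly. Their poses are not given: they have to be found in the camera images.
- template: Flat plain metal template, 8 mm thick, 190 mm tall: a square frame 100 x 100 mm (bars 16 mm) below a tab 50 mm wide (heights 100 to 190 mm) with a round eye. Starts upright in one of the two slots of the draining rack. Origin: middle of the lower edge; z up the tool, y along its width, x normal to the plate. Same from both sides; grip the top 25 mm of the tab across its thickness. 0.14 kg.
- template_eye (a point): Centre of the template's round eye (26 mm diameter), 130 mm above its lower edge and 60 mm below its top edge, mid-thickness. Axes as the template.
- scraper: Flat scraper, 175 mm tall: steel blade 80 mm wide, 8 mm thick, 86 mm tall (black ferrule 10 mm thick, 46 wide, at heights 80 to 96) under a black grip 32 mm wide, 16 mm thick (heights 85 to 175). Starts blade down in the other slot of the draining rack. Origin: middle of the blade's lower edge; z up the tool, y along its width, x normal to the blade. Same from both sides. 0.15 kg.
- draining_rack: Low grey rack fixed to the worktop, 150 (x) x 134 (y) mm, 46 mm high, with two walled slots along its y at x = -50 and +50 mm, each 11 mm wide, 111 mm long, 40 mm deep (slot floor 6 mm up). Origin: centre of the underside, z up.
- peg_stand: Steel stand, fixed: base 130 (x) x 120 (y) x 8 mm, column 24 x 30 mm centred at x = +43 mm (black cap 28 x 34 mm, top at 188 mm), one peg 9 mm in diameter that leaves the column (x = +31 mm, height 168 mm) toward -x, rising 12 degrees, and ends free in a black ball 13 mm in diameter centred at x = -34 mm, height 182 mm. Origin: centre of the underside, z up.
- peg_mid (a point): Point on the peg's centre line midway along it, 174 mm above the worktop, at x = 0, y = 0 of the peg stand. Axes as the peg stand (x level, pointing back toward the column; not tilted with the peg).
- slotted_block: Grey block fixed to the worktop, 60 (x) x 124 (y) x 60 mm high, with one slot in its top along y, 12.5 mm wide (x), 88 mm long (y), 50 mm deep, lips rounded with 8 mm radius. Origin: centre of the underside, z up.
- slot_floor (a point): Centre of the slot's floor, 10 mm above the worktop. Axes as the block.
- slot_mouth (a point): Centre of the slot's mouth, level with the block's top, 60 mm above the worktop. Axes as the block.
- reagent_bottle: Small white reagent bottle with a yellow cap, 43 mm diameter, 84 mm tall, a bystander; origin under its centre.
- dish: Shallow clear dish, 92 mm diameter, 16 mm tall, a bystander; origin under its centre.
- tape_roll: White roll of labels lying flat, 66 mm diameter, 30 mm tall, a bystander; origin under its centre.

How it is judged:
At the end, for the whole second after the job is handed in: Template hangs at rest and upright (0.25 rad), peg through its eye: eye within 31 mm along the peg and 9 mm sideways of peg_mid, 0 to 20 mm below it. Scraper released in the slot: edge within 5 mm of its floor, 6 mm across and 10 mm along from its centre, upright within 0.17 rad (x of template_eye in the frame of peg_mid between -0.031 and 0.031 m and y of template_eye in the frame of peg_mid between -0.009 and 0.009 m and z of template_eye in the frame of peg_mid between -0.02 and 0 m and angle between template's own z axis and vertical below 0.25 rad and contact force between template and peg_stand above 0.2 N and linear speed of each of template, scraper below 0.03 m/s and angular speed of template below 0.3 rad/s and x of scraper in the frame of slot_floor between -0.006 and 0.006 m and y of scraper in the frame of slot_floor between -0.01 and 0.01 m and z of scraper in the frame of slot_floor between -0.003 and 0.005 m and angle between scraper's own z axis and vertical below 0.17 rad); the robot touches nothing.
It fails at once if a tool falls over (leans more than 1 rad) (angle between any of template, scraper's own z axis and vertical above 1 rad).
It fails at once if a bystander (bottle, dish or roll) is moved more than 30 mm (distance of any of reagent_bottle, dish, tape_roll from where it was at the start of the episode above 0.03 m).
It also fails if it takes over 64 s, if anything falls off the work surface, if the arm or the gripper's body presses on something with over 40 N, if the wrist force passes 120 N, or if a joint passes its speed limit or range.

## Working session

There is one attempt and no reset: what is moved stays moved. The work goes in short steps, each a Python script; the robot and the scene stay as the last script left them, time stands still between calls to the robot, and variables do not carry over. Pictures are saved under pics/ and viewed, at most 10 in all, crops included, and the job is handed in when it is done.

```bash
mkdir -p pics
python3 - <<'E'
from plant import *
import cv2,numpy as np
for n in("top","side"):
    im,d=get_image(n);cv2.imwrite(f"pics/{n}0.png",im[:,:,::-1]);np.save(f"pics/{n}0.npy",d)
    c=get_calibration(n);print(n,np.round(c["intrinsics"],1).tolist(),np.round(c["world_from_camera"],3).tolist())
o=observe();print(o["time_s"],o["eef_pos"],o["tcp_rot"])
E
```

```text
top [[517.8, 0.0, 322.5], [0.0, 517.8, 234.9], [0.0, 0.0, 1.0]] [[0.009, -0.981, 0.196, 0.33], [-1.0, -0.008, 0.004, 0.006], [-0.002, -0.196, -0.981, 1.337], [0.0, 0.0, 0.0, 1.0]]
side [[475.0, 0.0, 322.0], [0.0, 475.0, 242.4], [0.0, 0.0, 1.0]] [[1.0, 0.011, 0.016, 0.559], [-0.009, -0.437, 0.899, -0.841], [0.017, -0.899, -0.437, 0.557], [0.0, 0.0, 0.0, 1.0]]
0.1 [ 0.2069975  -0.5891603   0.23031573] [-3.13988530e+00 -2.33205484e-04  3.37780867e-01]
```

View pics/top0.png

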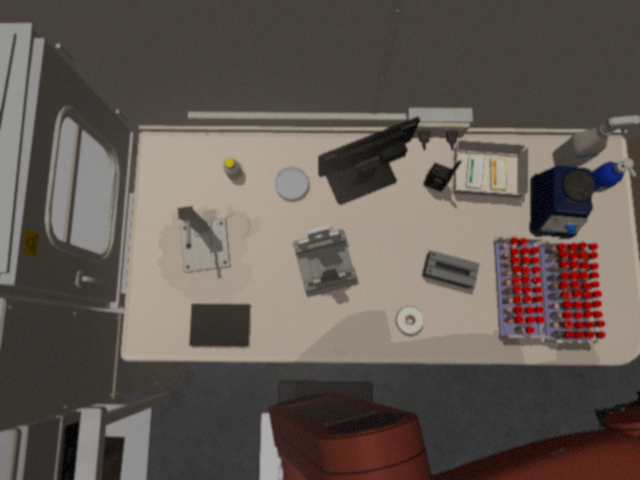

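View pics/side0.png

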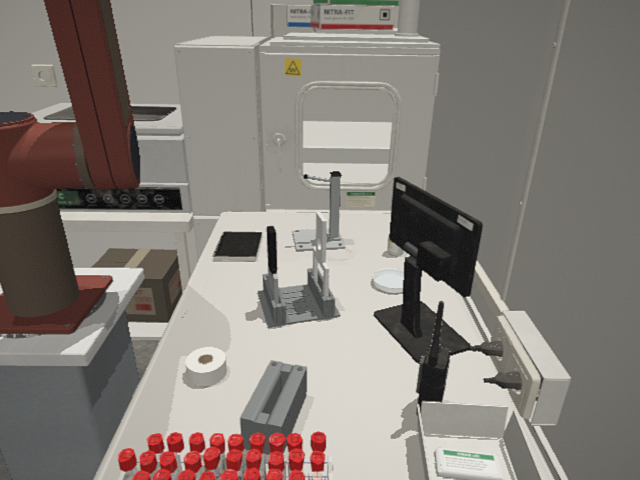

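The top view shows the rack at (325,262), with the template in the far slot at about (320,232) and the scraper in the near slot. The stand is at (205,245), cap (186,212), peg running to about (188,243). The block is at (450,270), the roll at (409,320), the dish at (292,183) and the bottle at (232,167). Next I'll take metric fits from depth, plus enlarged crops.

```bash
cat > h.py <<'E'
from plant import *
import cv2,numpy as np
def cloud(d,c):
    K=c["intrinsics"];T=c["world_from_camera"]
    v,u=np.mgrid[0:d.shape[0],0:d.shape[1]]
    p=np.stack([(u-K[0,2])/K[0,0]*d,(v-K[1,2])/K[1,1]*d,d],-1)@T[:3,:3].T+T[:3,3]
    p[d<=0]=np.nan;return p
def band(p,x0,x1,y0,y1,z0,z1):
    m=(p[...,0]>x0)&(p[...,0]<x1)&(p[...,1]>y0)&(p[...,1]<y1)&(p[...,2]>z0)&(p[...,2]<z1)
    return p[m],m
E
python3 - <<'E'
from h import *
im=cv2.imread("pics/top0.png");P=cloud(np.load("pics/top0.npy"),get_calibration("top"))
S=cv2.imread("pics/side0.png");PS=cloud(np.load("pics/side0.npy"),get_calibration("side"))
def t(I,u,v): return cv2.resize(I[v:v+87,u:u+116],(400,300),interpolation=cv2.INTER_CUBIC)
cv2.imwrite("pics/c1.png",np.vstack([np.hstack([t(im,155,195),t(im,268,218)]),np.hstack([t(im,393,228),t(S,250,165)])]))
for nm,Q in(("top",P),("side",PS)):
    for n,u,v in(("roll",0,0),):
        pass
for n,a in (("table",(.3,.8,-.1,.1,-.03,.03)),):
    for Q in(P,PS): print(n,np.median(band(Q,*a)[0][:,2]))
for u,v in((188,212),(188,243),(205,245),(325,262),(450,270),(320,232),(325,290)): print((u,v),P[v,u].round(3))
for n,Q,a in (("block",P,(.35,.65,-.5,-.15,.05,.075)),("blockS",PS,(.35,.65,-.5,-.15,.05,.075)),("rack",P,(.35,.65,-.15,.15,.035,.056)),("tools",P,(.35,.7,-.15,.15,.1,.25)),("toolsS",PS,(.35,.7,-.15,.15,.1,.25)),("base",P,(.35,.7,.15,.45,.004,.02)),("baseS",PS,(.35,.7,.15,.45,.004,.02)),("cap",P,(.35,.7,.15,.45,.18,.21)),("peg",P,(.35,.7,.15,.45,.14,.21)),("capS",PS,(.35,.7,.15,.45,.15,.21))):
    q,m=band(Q,*a)
    if len(q)<5: print(n,len(q));continue
    print(n,len(q),cv2.minAreaRect(q[:,:2].astype(np.float32)),"z",np.percentile(q[:,2],[5,50,98]).round(3))
E
```

```text
table 0.0023382393170012783
table 0.00046097822155105606
(188, 212) [0.61  0.318 0.19 ]
(188, 243) [0.538 0.313 0.191]
(205, 245) [0.566 0.317 0.01 ]
(325, 262) [0.524 0.004 0.007]
(450, 270) [ 0.506 -0.318  0.009]
(320, 232) [0.569 0.017 0.173]
(325, 290) [0.451 0.004 0.01 ]
block 1731 ((0.46774396300315857, -0.37177568674087524), (0.25551214814186096, 0.23260247707366943), 89.87738037109375) z [0.053 0.06  0.074]
blockS 3166 ((0.4666505455970764, -0.356086790561676), (0.23360216617584229, 0.22292450070381165), 0.10684684664011002) z [0.052 0.059 0.073]
rack 600 ((0.5239428281784058, 0.006003640592098236), (0.1255834698677063, 0.1340733766555786), 15.026463508605957) z [0.038 0.046 0.052]
tools 484 ((0.5213887095451355, 0.007333315908908844), (0.11250710487365723, 0.09896577894687653), 15.10097599029541) z [0.103 0.165 0.199]
toolsS 970 ((0.5200156569480896, 0.006514780223369598), (0.11298876255750656, 0.100181445479393), 15.4129638671875) z [0.104 0.146 0.196]
base 5193 ((0.5250330567359924, 0.3000004291534424), (0.34990525245666504, 0.29963618516921997), 0.007718140259385109) z [0.004 0.009 0.018]
baseS 1363 ((0.49021345376968384, 0.28548142313957214), (0.290229856967926, 0.17229856550693512), 4.06674337387085) z [0.006 0.011 0.015]
cap 239 ((0.5764520168304443, 0.32380369305610657), (0.09527833759784698, 0.03304528072476387), 2.010427951812744) z [0.181 0.189 0.193]
peg 373 ((0.576393723487854, 0.32340213656425476), (0.0952964499592781, 0.033120010048151016), 2.6124463081359863) z [0.153 0.186 0.192]
capS 294 ((0.5746229290962219, 0.3177381753921509), (0.09554322063922882, 0.039172012358903885), 12.586359024047852) z [0.154 0.176 0.189]
```

View pics/c1.png

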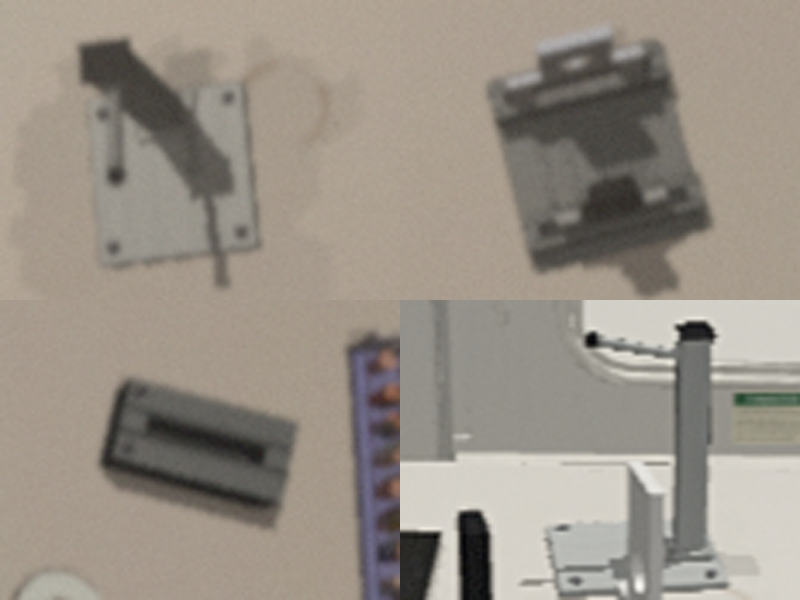

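The crops show the peg running from its root at tile pixel (115,95) to the ball at (118,178). The slot runs from (150,425) to (262,455), and the template tab top sits at about (575,42). The rough poses agree: rack yaw about 15°, stand about 4°, block about −15°. Now I'll move and take close wrist views of all three places.

Run:
```python
from h import *
r=np.pi
tiles=[]
for n,p,psi in (("block",(.45,-.32,.33),75),("stand",(.48,.31,.42),94),("rack",(.47,.005,.42),105)):
    movep(p,[r,0,np.deg2rad(psi)]); hold(.2)
    c=get_calibration("wrist"); im,d=get_image("wrist")
    np.savez(f"pics/w_{n}.npz",im=im,d=d,K=c["intrinsics"],T=c["world_from_camera"])
    cv2.imwrite(f"pics/w_{n}.png",im[:,:,::-1]); tiles.append(cv2.resize(im[:,:,::-1],(400,300)))
    print(n,observe()["time_s"],c["world_from_camera"].round(3).tolist())
    print(observe()["q"].round(2))
tiles.append(tiles[0]*0)
cv2.imwrite("pics/w1.png",np.vstack([np.hstack(tiles[:2]),np.hstack(tiles[2:])]))
```

```text
block 1.75 [[0.965, -0.246, -0.087, 0.472], [-0.261, -0.912, -0.317, -0.24], [-0.001, 0.329, -0.944, 0.472], [0.0, 0.0, 0.0, 1.0]]
[-0.76 -0.    1.58 -0.    1.56 -0.5 ]
stand 4.275 [[0.998, 0.065, 0.022, 0.475], [0.069, -0.942, -0.328, 0.393], [-0.0, 0.329, -0.944, 0.562], [0.0, 0.0, 0.0, 1.0]]
[ 0.43  0.04  1.38 -0.    1.72  0.37]
rack 5.6917 [[0.965, 0.246, 0.085, 0.448], [0.26, -0.912, -0.317, 0.087], [-0.0, 0.329, -0.944, 0.563], [0.0, 0.0, 0.0, 1.0]]
[-0.16 -0.21  1.61  0.    1.74 -0.42]
```

View pics/w1.png

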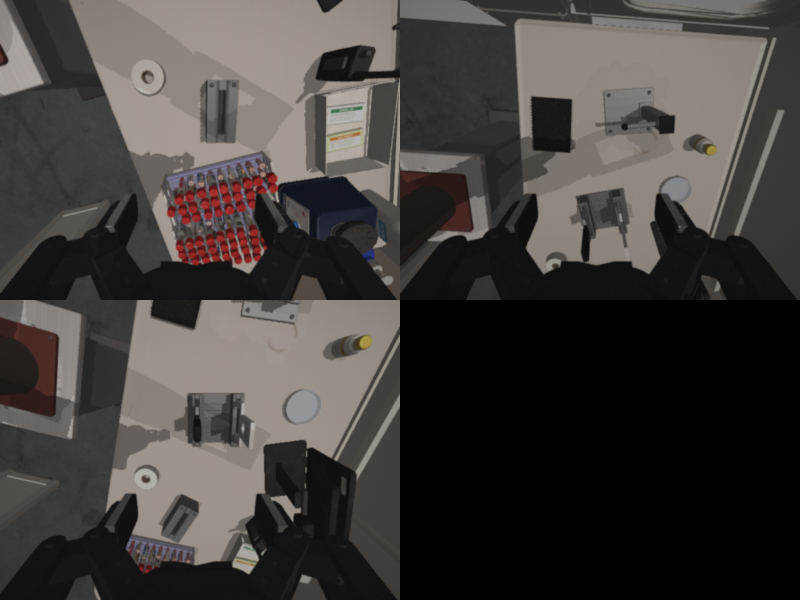

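The wrist views show the block at full-resolution pixel (440,220), the stand near (460,220) with the peg pointing left, and the rack at (430,240) with scraper left and template right. I'll fit poses from all the clouds.

```bash
cat > fit.py <<'E'
from h import *
C={n:cloud(np.load(f"pics/{n}0.npy"),get_calibration(n)) for n in("top","side")}
W={}
for n in("block","stand","rack"):
    z=np.load(f"pics/w_{n}.npz");W[n]=cloud(z["d"],{"intrinsics":z["K"],"world_from_camera":z["T"]})
def rect(Q,c,rad,z0,z1):
    q=Q[(np.hypot(Q[...,0]-c[0],Q[...,1]-c[1])<rad)&(Q[...,2]>z0)&(Q[...,2]<z1)]
    if len(q)<6: return None
    (cx,cy),(w,h),a=cv2.minAreaRect(q[:,:2].astype(np.float32))
    return len(q),round(cx,4),round(cy,4),round(w,4),round(h,4),round(a,1),"z",np.median(q[:,2]).round(4)
if __name__=="__main__":
    for n,Q in list(C.items())+[("w_"+k,v) for k,v in W.items()]:
        print(n,"f")
        for o,c,rad,z0,z1 in(("table",(.42,.15),.03,-.02,.02),("block",(.505,-.32),.085,.053,.066),("base",(.565,.317),.085,.0055,.013),("cap",(.615,.32),.03,.18,.2),
          ("ball",(.536,.314),.012,.165,.2),("rack",(.524,.006),.095,.04,.051),("scraper",(.474,-.006),.035,.165,.19),("templ",(.57,.019),.045,.175,.21),("templ_lo",(.57,.019),.045,.11,.21)):
            print("  ",o,rect(Q,c,rad,z0,z1))
E
python3 fit.py; python3 -c "
import numpy as np;print(np.load('pics/w_rack.npz')['K'])"
```

```text
top f
   table (431, 0.4202, 0.1505, 0.0587, 0.0566, 89.8, 'z', np.float64(0.0009))
   block (1027, 0.505, -0.3114, 0.1255, 0.061, 75.3, 'z', np.float64(0.0601))
   base (1619, 0.5659, 0.3158, 0.1653, 0.1621, 71.2, 'z', np.float64(0.0091))
   cap (179, 0.6102, 0.3247, 0.0276, 0.0334, 5.3, 'z', np.float64(0.1892))
   ball (37, 0.5378, 0.3135, 0.0173, 0.0107, 1.3, 'z', np.float64(0.1872))
   rack (511, 0.5239, 0.0059, 0.1256, 0.1341, 14.9, 'z', np.float64(0.0463))
   scraper (103, 0.4749, -0.005, 0.016, 0.0314, 14.6, 'z', np.float64(0.1809))
   templ (116, 0.5712, 0.0212, 0.0089, 0.05, 15.5, 'z', np.float64(0.1959))
   templ_lo (236, 0.572, 0.0183, 0.0089, 0.0727, 15.5, 'z', np.float64(0.1741))
side f
   table (224, 0.4178, 0.1502, 0.0523, 0.0589, 5.6, 'z', np.float64(-0.0001))
   block (2387, 0.5035, -0.312, 0.1263, 0.0607, 75.1, 'z', np.float64(0.0593))
   base (581, 0.5657, 0.3164, 0.1294, 0.1221, 8.0, 'z', np.float64(0.0078))
   cap (74, 0.6081, 0.3254, 0.0273, 0.0389, 7.2, 'z', np.float64(0.1872))
   ball (33, 0.5368, 0.3127, 0.0192, 0.0092, 10.5, 'z', np.float64(0.1819))
   rack 
[... 1163 characters left out ...]
ble (1314, 0.4205, 0.1497, 0.0587, 0.0586, 14.9, 'z', np.float64(0.0001))
   block (1670, 0.5042, -0.3127, 0.1259, 0.0603, 75.1, 'z', np.float64(0.0596))
   base (2777, 0.5739, 0.2748, 0.1324, 0.0458, 15.0, 'z', np.float64(0.0081))
   cap None
   ball None
   rack (1287, 0.5235, 0.005, 0.124, 0.1352, 14.7, 'z', np.float64(0.0457))
   scraper (350, 0.4748, -0.0055, 0.0145, 0.0313, 15.1, 'z', np.float64(0.1804))
   templ (514, 0.5711, 0.0203, 0.0091, 0.0501, 14.6, 'z', np.float64(0.1954))
   templ_lo (1009, 0.5711, 0.0202, 0.0092, 0.0505, 14.6, 'z', np.float64(0.1758))
[[330.76394061   0.         313.62999102]
 [  0.         330.76394061 243.22328143]
 [  0.           0.           1.        ]]
```

Poses are consistent to about 1 mm. Block (0.5043, −0.3126) yaw −15°, stand (0.567, 0.318) yaw 7.9°, template top (0.5711, 0.0203) and scraper top (0.4748, −0.0055), both yaw 15°. Picking the template.

Run:
```python
from h import *
o=[np.pi,0,np.deg2rad(105)]
gripper_to(.05,60)
movep([.5711,.0203,.25],o)
print(move_l([.5711,.0203,.168],.12,max_force=15))
print(gripper_to(.0,60)); s=observe(); print(s["opening"],s["grasp_force"],s["ft_force"].round(1),s["eef_pos"].round(4))
move_l([.5711,.0203,.35],.15); hold(.2)
s=observe(); print(s["time_s"],s["opening"],s["grasp_force"],s["ft_force"].round(1),s["eef_pos"].round(4))
c=get_calibration("side");im,d=get_image("side");cv2.imwrite("pics/s2.png",im[:,:,::-1])
P=cloud(d,c);q,m=band(P,.53,.61,-.06,.1,.17,.36)
(cx,cy),wh,a=cv2.minAreaRect(q[:,:2].astype(np.float32));print(cx,cy,wh,a,q[:,2].min())
for z in np.arange(.18,.36,.02):
    b=q[abs(q[:,2]-z)<.01]; 
    if len(b): print(z.round(2),len(b),b.mean(0).round(4),b[:,1].min().round(4),b[:,1].max().round(4))
```

```text
False
False
0.006699320651478593 59.82025980949402 [ 0.3 -0.4  3.4] [0.5717 0.0202 0.1688]
9.8 0.006839571989968892 59.1800719499588 [-0.3 -0.2 -1.1] [0.5708 0.0203 0.3491]
0.5676915645599365 0.019555561244487762 (0.030107343569397926, 0.1011483296751976) 28.621768951416016 0.18647718493650423
0.18 21 [0.5718 0.001  0.1884] -0.0282 0.0668
0.2 184 [0.5682 0.0152 0.1998] -0.0297 0.0683
0.22 124 [0.57   0.0121 0.2201] -0.0302 0.0679
0.24 117 [0.5694 0.0142 0.24  ] -0.0293 0.0684
0.26 115 [0.5694 0.0131 0.2594] -0.0304 0.0685
0.28 181 [0.5702 0.0067 0.2804] -0.0301 0.0688
0.3 120 [0.5691 0.0123 0.3   ] -0.006 0.0415
0.32 116 [0.5692 0.0138 0.3196] -0.0078 0.0432
0.34 115 [0.57   0.0095 0.3398] -0.0061 0.0415
```

View pics/s2.png

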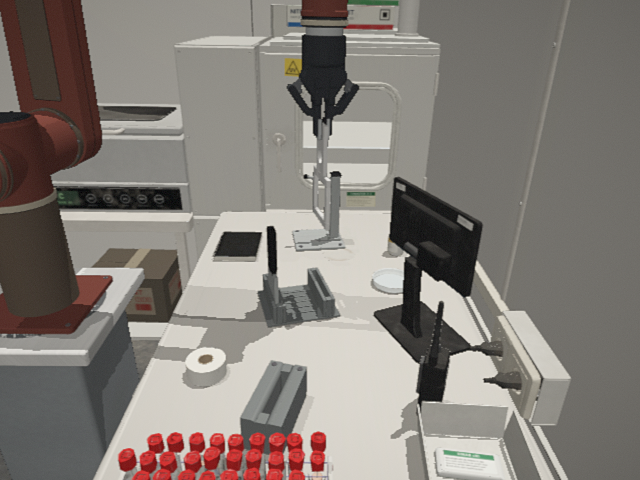

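The template is held upright at (320,180) in the side view. It's centred, with its lower edge 162 mm below the TCP as expected. Next, threading it onto the peg.

Run:
```python
from h import *
th=np.deg2rad(7.9);c0=np.array([.5668,.3182]);o=[np.pi,0,th+np.pi/2]
def tcp(x,ze,y=0.0): return [*(c0+x*np.array([np.cos(th),np.sin(th)])+y*np.array([-np.sin(th),np.cos(th)])),ze+.032]
def rep(t):
    s=observe();print(t,round(s["time_s"],2),s["ft_force"].round(1),s["eef_pos"].round(4),s["opening"].round(4))
movep(tcp(-.085,.215),o); 
move_l(tcp(-.085,.1825),.1); rep("pre")
print(move_l(tcp(-.034,.1825),.06,max_force=8)); rep("ball")
print(move_l(tcp(.0,.1750),.06,max_force=8)); rep("mid")
hold(.1)
im,d=get_image("side");cv2.imwrite("pics/s3.png",cv2.resize(im[60:260,240:480,::-1],(720,600),interpolation=cv2.INTER_CUBIC))
```

```text
Traceback (most recent call last):
AttributeError: 'float' object has no attribute 'round'
```

```bash
cat >> h.py <<'E'
th=np.deg2rad(7.9);c0=np.array([.5668,.3182]);o=[np.pi,0,th+np.pi/2]
def tcp(x,ze,y=0.0): return [*(c0+x*np.array([np.cos(th),np.sin(th)])+y*np.array([-np.sin(th),np.cos(th)])),ze+.032]
def rep(t):
    s=observe();print(t,round(s["time_s"],2),s["ft_force"].round(1),s["eef_pos"].round(4),round(float(s["opening"]),4))
E
python3 - <<'E'
from h import *
rep("pre")
print(move_l(tcp(-.034,.1825),.06,max_force=8)); rep("ball")
print(move_l(tcp(.0,.1750),.06,max_force=8)); rep("mid")
hold(.1)
im,d=get_image("side");cv2.imwrite("pics/s3.png",cv2.resize(im[60:260,240:480,::-1],(720,600),interpolation=cv2.INTER_CUBIC))
E
```

```text
pre 11.53 [-0.3 -0.4 -1.2] [0.4828 0.3059 0.2142] 0.007
False
ball 12.53 [ 0.1  1.2 -1.3] [0.5328 0.3135 0.2143] 0.0066
False
mid 13.27 [-0.2 -0.3 -1.2] [0.5667 0.3182 0.2067] 0.0069
```

View pics/s3.png

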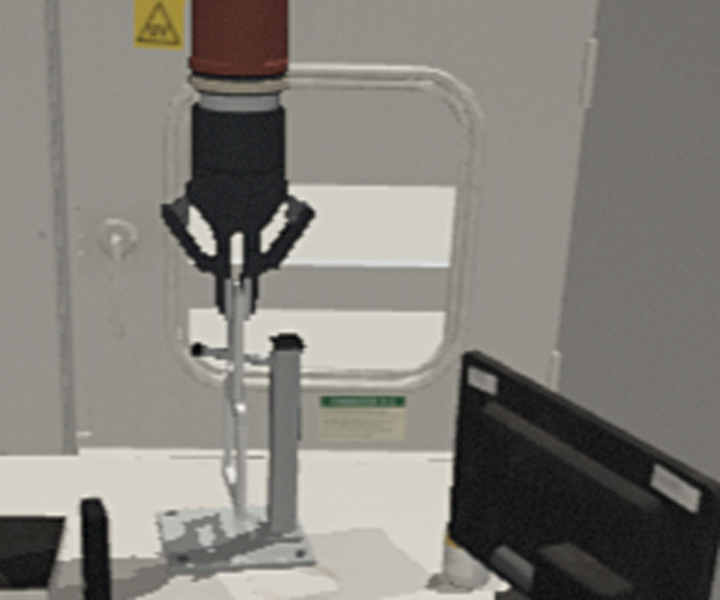

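The ball at (198,350) is in front of the plate and the peg continues behind it to the column, so the peg is through the eye with no contact force. Next I'll lower, release and retreat.

Run:
```python
from h import *
print(move_l(tcp(0,.1645),.03,max_force=2)); rep("low")
gripper_to(.03); rep("open")
p=observe()["eef_pos"]; move_l([p[0],p[1],.33],.15); rep("up")
hold(.2)
im,d=get_image("side");cv2.imwrite("pics/s4.png",cv2.resize(im[60:260,240:480,::-1],(720,600),interpolation=cv2.INTER_CUBIC))
q,m=band(cloud(d,get_calibration("side")),.5,.64,.24,.39,.01,.26)
for z in np.arange(.03,.25,.03):
    b=q[(abs(q[:,2]-z)<.01)&(q[:,0]<.592)]
    if len(b): print(z.round(2),len(b),np.median(b,0).round(4),b[:,1].min().round(4),b[:,1].max().round(4))
```

```text
True
low 13.75 [-0.3 -0.4  3.2] [0.567  0.3184 0.199 ] 0.007
open 14.1 [ 0.2 -0.8  0.5] [0.5662 0.318  0.1977] 0.0302
up 15.13 [ 0.1  0.1 -1. ] [0.5657 0.3178 0.3285] 0.0297
0.03 7 [0.5573 0.2872 0.0392] 0.2669 0.3529
0.06 75 [0.5569 0.3211 0.0576] 0.2657 0.3643
0.09 56 [0.562  0.2749 0.0898] 0.2657 0.3596
0.12 58 [0.5642 0.2748 0.122 ] 0.2676 0.3698
0.15 47 [0.5613 0.3036 0.1498] 0.2916 0.3455
0.18 117 [0.5608 0.3121 0.1794] 0.2911 0.3423
0.21 51 [0.5656 0.3013 0.2098] 0.2912 0.3405
```

View pics/s4.png

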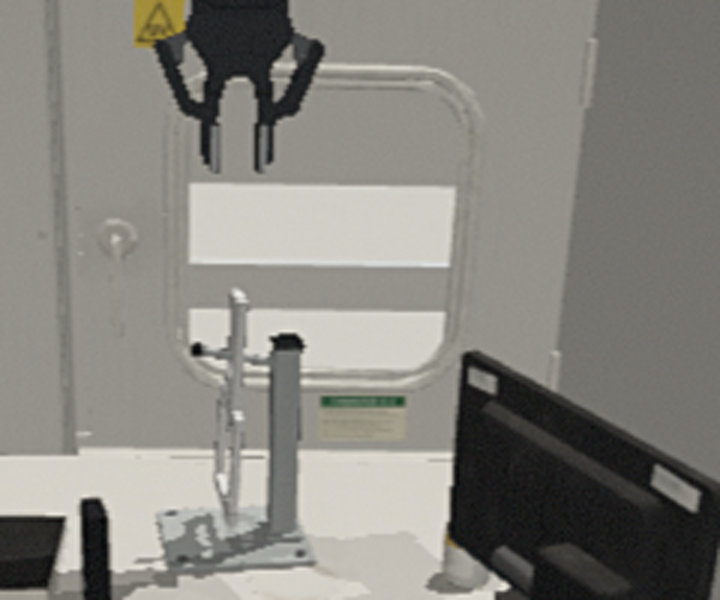

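The template now hangs on the peg with the gripper clear (plate at (237,390), ball at (198,350)). Next, the scraper.

Run:
```python
from h import *
o=[np.pi,0,np.deg2rad(105)]
gripper_to(.05,60)
movep([.4748,-.006,.26],o)
print(move_l([.4748,-.006,.139],.12,max_force=15))
gripper_to(0,60); rep("grip")
move_l([.4748,-.006,.32],.15); rep("lift")
movep([.5043,-.3126,.26],[np.pi,0,np.deg2rad(75)]); move_l([.5043,-.3126,.215],.1); hold(.3); rep("over")
a=np.deg2rad(-15);ex=np.array([np.cos(a),np.sin(a)]);ey=np.array([-np.sin(a),np.cos(a)])
for n in("side","top"):
    im,d=get_image(n);P=cloud(d,get_calibration(n))
    if n=="side": cv2.imwrite("pics/s5.png",cv2.resize(im[200:460,200:420,::-1],(507,600),interpolation=cv2.INTER_CUBIC))
    q,m=band(P,.44,.57,-.38,-.24,.066,.21);r=q[:,:2]-[.5043,-.3126]
    for z in(.085,.10,.115,.13,.15,.17,.19):
        s=abs(q[:,2]-z)<.008
        if s.sum()>3: print(n,z,s.sum(),"x",np.percentile(r[s]@ex,[2,50,98]).round(4),"y",np.percentile(r[s]@ey,[2,98]).round(4),"zmin",q[:,2].min().round(4))
```

```text
False
grip 18.57 [-0.9 -0.9  3.8] [ 0.4754 -0.0061  0.1398] 0.0156
lift 19.93 [ 0.1  0.1 -1.6] [ 0.4742 -0.0059  0.3187] 0.0156
over 22.03 [-0.  -0.3 -2.4] [ 0.5046 -0.3129  0.2157] 0.0152
side 0.085 130 x [-0.0031  0.0032  0.0037] y [-0.04    0.0363] zmin 0.083
side 0.1 228 x [-0.0038  0.0032  0.0039] y [-0.0398  0.0363] zmin 0.083
side 0.115 223 x [-0.0034  0.0032  0.0038] y [-0.04    0.0377] zmin 0.083
side 0.13 240 x [-0.0034  0.0032  0.0039] y [-0.0401  0.0384] zmin 0.083
side 0.15 241 x [-0.0031  0.0032  0.0038] y [-0.0401  0.0354] zmin 0.083
side 0.17 235 x [-0.0046  0.0025  0.0075] y [-0.0395  0.0374] zmin 0.083
side 0.19 179 x [-0.0071  0.0046  0.0079] y [-0.0165  0.0119] zmin 0.083
top 0.085 9 x [-0.0041 -0.0033  0.0037] y [-0.0213  0.0411] zmin 0.0661
top 0.1 16 x [-0.004  -0.003   0.0017] y [0.0221 0.0411] zmin 0.0661
top 0.115 13 x [-0.0039 -0.0032  0.0023] y [0.0259 0.0408] zmin 0.0661
top 0.13 11 x [-0.0038 -0.0033  0.0033] y [0.0246 0.0414] zmin 0.0661
top 0.15 10 x [-0.0037 -0.0032  0.0037] y [0.0285 0.0412] zmin 0.0661
top 0.17 23 x [-0.0032 -0.0002  0.0042] y [0.0279 0.0416] zmin 0.0661
```

View pics/s5.png

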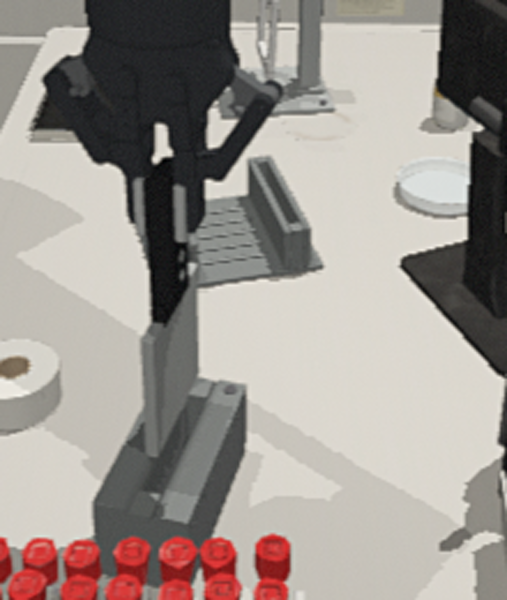

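The scraper hangs upright over the slot: blade x within ±4 mm of centre, y −40 to +41 mm, lower edge at 0.083. Inserting now, with a force guard.

Run:
```python
from h import *
x,y=.5043,-.3126
print(move_l([x,y,.175],.06,max_force=8)); rep("mouth")
if abs(observe()["eef_pos"][2]-.175)<.003:
    print(move_l([x,y,.1415],.04,max_force=8)); rep("bottom")
```

```text
False
mouth 22.95 [ 0.5 -0.5 -1. ] [ 0.5045 -0.3127  0.1752] 0.0153
True
bottom 23.68 [0.5 0.5 4.2] [ 0.504  -0.3122  0.1438] 0.0154
```

It bottomed at TCP z 0.1438, which puts the edge at about 0.0105, so it is on the floor. Releasing, retreating and checking both tools.

Run:
```python
from h import *
gripper_to(.04); rep("open")
p=observe()["eef_pos"]; move_l([p[0],p[1],.30],.15); rep("up"); hold(.3)
a=np.deg2rad(-15);ex=np.array([np.cos(a),np.sin(a)]);ey=np.array([-np.sin(a),np.cos(a)])
im,d=get_image("side");P=cloud(d,get_calibration("side"));cv2.imwrite("pics/s6.png",im[:,:,::-1])
q,m=band(P,.44,.57,-.38,-.24,.066,.22);r=q[:,:2]-[.5043,-.3126];print("top z",q[:,2].max())
for z in(.075,.11,.15,.175):
    s=abs(q[:,2]-z)<.01; print(z,s.sum(),"x",np.percentile(r[s]@ex,[2,98]).round(4),"y",np.percentile(r[s]@ey,[2,98]).round(4))
ex=np.array([np.cos(th),np.sin(th)]);q,m=band(P,.5,.64,.24,.39,.02,.26);r=q[:,:2]-c0
print("templ top",q[:,2].max())
for z in(.05,.09,.13,.21):
    s=(abs(q[:,2]-z)<.01)&(r@ex<.024); print(z,s.sum(),"x",np.percentile(r[s]@ex,[2,50,98]).round(4),q[s,1].min(),q[s,1].max())
```

```text
open 24.03 [-0.8  0.  -0.5] [ 0.503  -0.3115  0.1424] 0.0402
up 25.23 [ 0.5 -0.2 -0.1] [ 0.5025 -0.3111  0.2986] 0.0394
top z 0.1861336103664491
0.075 247 x [-0.0042  0.0029] y [-0.0392  0.0388]
0.11 213 x [-0.0075  0.007 ] y [-0.0221  0.0108]
0.15 204 x [-0.0074  0.0067] y [-0.0157  0.0131]
0.175 307 x [-0.008   0.0068] y [-0.0154  0.0134]
templ top 0.22712783878530218
0.05 76 x [-0.014  -0.0117 -0.0053] 0.2652250789966999 0.35807756225285337
0.09 50 x [-0.0113 -0.008  -0.0029] 0.26501429830256473 0.35622871811328594
0.13 49 x [-0.0089 -0.0065 -0.001 ] 0.26451881246529707 0.31371672176129817
0.21 7 x [-0.0038 -0.003  -0.0029] 0.324269614758252 0.3432806746539303
```

View pics/s6.png

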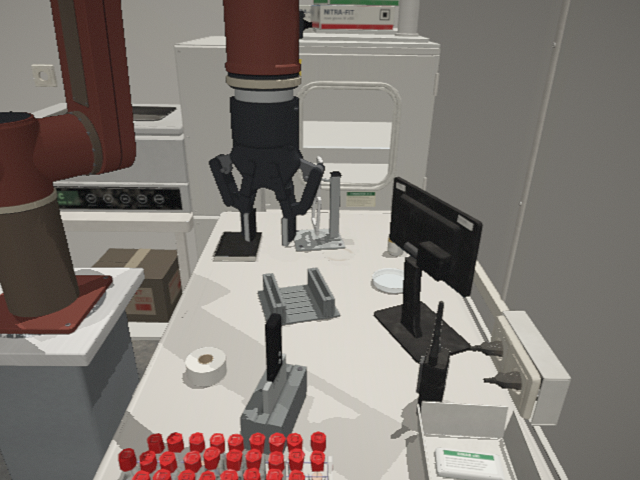

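The scraper stands home in the block at (275,350), its top at 0.186 against 0.185 nominal. The template hangs on the peg with about 0.06 rad lean and its eye about 7 mm below peg_mid. The roll, dish and bottle haven't moved, and the gripper is clear.

```bash
python3 -c "
from plant import *
print(job_done())"
```

```text
the job is handed in; nothing more can be done
None
```

The template hangs by its eye on the peg and the scraper is fully home in the slot; the bystanders were left in place, and I handed the job in at about 26 s of the 64 s allowed, though no verdict came back.

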